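# Sweep the sliced courgette into the board's tray

## Robot

A 7-joint arm with a two-finger parallel gripper is mounted at the origin on a cart in front of the work surface, level with it; the furniture and walls round the work are solid. World frame = base frame: x ahead of the robot, y to its left, z up, the work surface at z = 0. Lengths are in m, angles in rad, forces in N, time in s.
With the tool pointing down it reaches from about 0.4 to 0.875 m from the base axis. Payload 4.4 kg.
Tool frame: the origin (TCP) lies on the centre line of the jaws, within the pads' length; the fingertips stand 22 mm ahead of it and the grasp point (between the pads) lies 3 mm ahead of it (robot.tips_ahead is the distance from the TCP to the fingertips, in m); z points along the fingers, y is the line along which they close (so a half turn about z gives the same grasp; the last joint's range is limited). The gripper opens to 85 mm and grips with 20 to 120 N. Pads are 22 mm wide; open, the fingers measure 114 mm over their backs; the gripper's body (76 mm by 85 mm) begins 54 mm behind the grasp point. The pads swing forward as they close: fully open they stand 13 mm farther back than shut.
Start: joints at [1.11, 0.628, 0.038, 1.517, -0.027, 0.996, -0.02], TCP at [0.25, -0.6, 0.215] pointing down, gripper open.
Joint ranges: [-3.06, 3.06], [-0.37, 2.12], [-1.25, 1.32], [0.18, 2.47], [-1.1, 4.24], [0.23, 1.98], [-2.94, 2.94]. Speed limits (rad/s): [2.57, 2.57, 3.14, 3.14, 3.14, 3.14, 3.14].

## Interface

Orientations are given as a unit quaternion [w, x, y, z].
In Python, from station import robot gives the robot as it stands.
- The arm moves only by the tool jog_arm, never from a script. Its argument "motion" is a list of rows, each an object with "delta_pos": the shift along the tool's x, y, z in m, a list of three; "roll": the turn about the tool's z in degrees. In form: [{"delta_pos": [tx, ty, tz], "roll": roll}, ...]. A call has 1 to 8 rows; each row shifts and turns the commanded pose from where the row before left it, along the tool's axes as they then stand; what a row does not reach is not made up. A row lasts 1/12 s, in which the tool goes at most 41.7 mm and 7.16 degrees, less where a joint would pass 70% of its speed; a pose out of reach is approached as far as the arm can. A call is refused whole if a number of a shift passes 0.0417 or a number of a turn 7.16, either way. A call with a gripper value outside its range is refused whole. "hand" is the opening, from 0 (shut) to 1 (fully open), set as the call begins (left out, the last holds). The fingers move at their own pace and stop on an object; "grip_force" is the grip in N (left out, the last holds). Time passes only in rows, so rows that do not move let the fingers close. It gives the time, the measured TCP pose, the force, the opening and the grip force at its end, in the units of the state.
- robot.state(): the state, without advancing time (a new reading comes with each control period).
- robot.read_camera(name): name is "scene" or "top" or "wrist"; returns the picture (420x560x3 uint8, red, green, blue); there is no depth.
- robot.get_calibration(name): a dict with "camera_matrix" (3x3 intrinsics, pixels), "world_to_cam" (4x4, takes a point from world to camera coordinates). Camera axes: x right, y down, z forward; pixel columns grow to the right and rows downward; lengths in m; the calibration is good to about 2 mm. A picture is of the moment at which its call begins: read the wrist's pose just before it. get_calibration takes no time and is no camera call; for the wrist camera it gives the pose at the moment of the call.
- robot.close_job(): hands the job in; it is judged then, once.
The state is a dict: "t": time; "joint_pos": joint angles; "qvel": joint speeds; "tau": joint torques, N m; "eef_pos": TCP position; "eef_rot": TCP orientation; "force": force on the tool from outside, world axes, zero at the start; "ft_torque": the same for the moment, N m; "grip_width": finger opening in m; "finger_force": force on a finger pad.
Only numpy, scipy, OpenCV 4.12 (cv2) and the standard library are available. Lean on these libraries where they do the work, as an engineer would, in place of code of your own. Each camera call takes 0.05 s, during which the arm holds its last target. There are 200 camera calls.

## Task

A chopping board with a pull-out tray stands on the cold hob. Push the tray fully home under the opening at the right end of the board with your fingertips, and after that sweep all three courgette slices along the board and through the opening into the tray; only push them, never pinch or lift them. Leave the stalk end standing where it is on the board, and do not disturb the knife, the onion and the spice jar.

Things in the scene. Friction and masses are not known exactly. Their poses are not given: they have to be found in the camera images.
- board: Pale wooden chopping board on rubber feet over the hob; it stays put. 320 mm along its x (away from the robot), 400 mm along its y (left). Origin: middle of its footprint on the hob, z = 0; flat rimless top 70 mm above it, 18 mm thick. An opening goes through the top near the right (-y) end: y = -98 to -182 mm, x = -125 to 125 mm in its frame, with an 18 mm bar right of it.
- opening (a point): Middle of the opening, level with the top of the board; axes as the board's.
- tray (a joint): How far (m) the tray under the opening stands pulled out to the board's right (-y): 0 fully home at a fixed stop, its front face then 14 mm beyond the board's right end; at most 0.09. It slides with about 1.5 N of friction and stays where it is left. Only when home does it lie under the whole opening. Steel pan, 260 x 131 mm inside, floor 12 mm, rim 49 mm above the hob.
- tray_front (a point): Middle of the outer face of the tray's wooden front (the face looks to the board's -y; push it towards +y), 30 mm above the hob; it moves with the tray. The front is 276 mm wide along x and reaches from 8 to 51 mm above the hob, with a shallow 9 mm high finger groove across it at 32 to 41 mm.
- slice_1: Centre of a courgette slice lying flat on the board: round, 40 mm across, 14 mm thick, 22 g, dark green skin round a pale green cut face; wet, so it slides easily (friction about 0.35). Centre 7 mm above the board.
- slice_2: Centre of a second, equal slice.
- slice_3: Centre of the third, equal slice. At the start the slices and the stalk end lie in four lanes along the board's y, about 56 mm apart in x, so that each slice has a free straight way along the board's y to the opening.
- stalk_end: The cut-off end of the courgette, to be left: a dark green dome 39 mm across standing on its cut face, with a stalk up to 38 mm high. Origin: middle of its underside.
- knife: Cook's knife lying flat across the left end of the board, 300 mm long along its own x (black handle to -x, steel blade up to 40 mm wide to +x), up to 16 mm high. Origin: on the board under the middle of its length.
- onion: Red onion, 78 mm across, 84 mm high, standing on the worktop left of the board, nearer to the robot than the spice jar. Origin: middle of its underside.
- spice_jar: Spice jar with red cap, 45 mm across, 106 mm high, standing on the worktop left of the board. Origin: middle of its underside.
Mind the look-alikes: they are no part of the job. What is shaped like the slice_1 but brown or orange is not meant.

How it is judged:
On the way, in this order (a step that is already met when the one before it is completed fails the run):
1. the tray is pushed fully home while all three slices still lie on the board (value of joint tray below 0.004 m and z of each of slice_1, slice_2, slice_3 in the frame of board above 0.07 m), for 0.2 s.
2. all three slices lie in the tray (value of joint tray below 0.004 m and z of each of slice_1, slice_2, slice_3 in the frame of board below 0.045 m and x of slice_1 in the frame of board between -0.13 and 0.13 m and y of slice_1 in the frame of board between -0.199 and -0.068 m and x of slice_2 in the frame of board between -0.13 and 0.13 m and y of slice_2 in the frame of board between -0.199 and -0.068 m and x of slice_3 in the frame of board between -0.13 and 0.13 m and y of slice_3 in the frame of board between -0.199 and -0.068 m), for 0.2 s.
At the end, for the whole second after the job is handed in: The tray is home (within 4 mm); all three slices lie in it at rest; the stalk end stands upright on the board within 25 mm of where it was; knife, onion and spice jar are within 30 mm of their places, onion and jar upright (all of step 2 and linear speed of each of slice_1, slice_2, slice_3 below 0.02 m/s and z of stalk_end in the frame of board above 0.066 m and distance of stalk_end from where it was at the start of the episode below 0.025 m and angle between each of stalk_end, onion, spice_jar's own z axis and vertical below 0.2 rad and distance of each of knife, onion, spice_jar from where it was at the start of the episode below 0.03 m); the robot touches nothing.
It fails at once if a slice is lifted clear of the board (z of any of slice_1, slice_2, slice_3 in the frame of board above 0.112 m).
It fails at once if a slice is squeezed or pressed with more than 15 N (contact force between the fingers and slice_1 above 15 N or contact force between the fingers and slice_2 above 15 N or contact force between the fingers and slice_3 above 15 N).
It fails at once if the stalk end is knocked over or pushed away by more than 25 mm (distance of stalk_end from where it was at the start of the episode above 0.025 m or angle between stalk_end's own z axis and vertical above 0.5 rad).
It fails at once if the knife, the onion or the spice jar is shifted by more than 30 mm (distance of any of knife, onion, spice_jar from where it was at the start of the episode above 0.03 m).
It also fails if it takes over 56 s, if anything falls off the work surface, if the arm or the gripper's body presses on something with over 40 N, if the wrist force passes 120 N, or if a joint passes its speed limit or range.

## Working session

There is one attempt and no reset: what is moved stays moved. The work goes in short steps, Python scripts to look and compute and a tool call to move; the robot and the scene stay as the last step left them, time stands still between calls to the robot, and variables do not carry over. Pictures are saved under pics/ and viewed, at most 10 in all, crops included, and the job is handed in when it is done.

Besides the shell and the picture viewer there is one more tool, called as name(argument=value, ...) on one line, values as JSON. jog_arm: Moves the arm, as the interface text tells. Its arguments: {"type":"object","properties":{"motion":{"type":"array"},"hand":{"type":"number"},"grip_force":{"type":"number"}},"required":["motion"]}

```bash
mkdir -p pics; ls
python3 - <<'E'
from station import robot
import cv2,numpy as np
s=robot.state();print({k:np.round(v,3).tolist() for k,v in s.items()})
for n in("top","scene"):
    im=robot.read_camera(n);cv2.imwrite(f"pics/{n}0.png",im[:,:,::-1]);c=robot.get_calibration(n)
    print(n,np.round(c["camera_matrix"],1).tolist(),np.round(c["world_to_cam"],3).tolist())
E
```

```text
pics
{'t': 0.0, 'joint_pos': [1.11, 0.629, 0.038, 1.518, -0.027, 0.996, -0.02], 'qvel': [0.001, 0.0, -0.001, 0.0, -0.001, 0.001, -0.0], 'tau': [-0.001, -56.341, 1.226, -19.345, 0.011, 0.01, -0.0], 'eef_pos': [0.25, -0.599, 0.215], 'eef_rot': [-0.001, 0.981, 0.196, -0.0], 'force': [-0.497, -0.14, -0.087], 'ft_torque': [0.014, -0.03, -0.07], 'finger_force': 0.0, 'grip_width': 0.085}
top [[404.2, 0.0, 282.0], [0.0, 404.2, 207.6], [0.0, 0.0, 1.0]] [[-0.017, -1.0, 0.008, -0.058], [-0.991, 0.016, -0.131, 0.583], [0.131, -0.01, -0.991, 0.908], [0.0, 0.0, 0.0, 1.0]]
scene [[396.3, 0.0, 278.0], [0.0, 396.3, 208.0], [0.0, 0.0, 1.0]] [[0.911, -0.413, 0.017, -0.536], [-0.194, -0.463, -0.865, 0.123], [0.365, 0.785, -0.501, 0.925], [0.0, 0.0, 0.0, 1.0]]
```

View pics/top0.png

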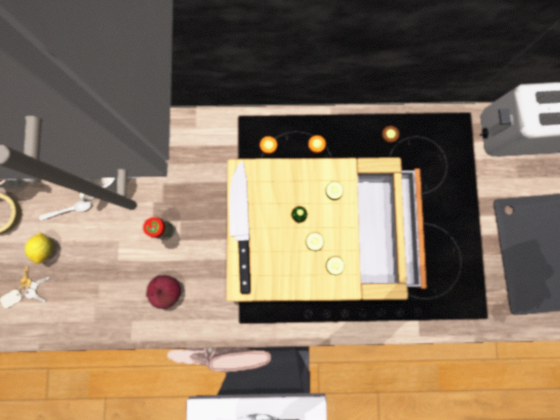

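View pics/scene0.png

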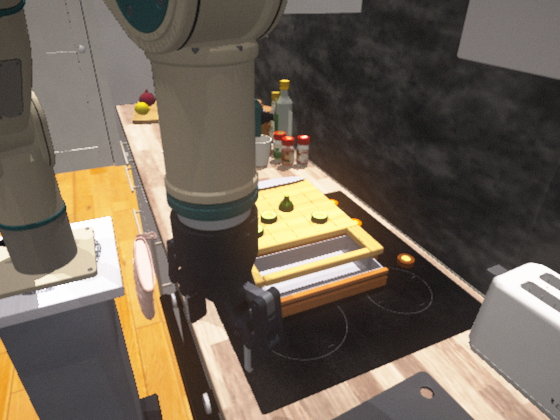

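The top view shows the board at about (228..405, 158..300). The three pale green slices are at (334,190), (315,241) and (335,265), and the stalk end is at (299,214). The knife is at the left near (241,230) and the tray is pulled out, with its front near (421,230). The look-alikes are the orange and brown discs on the hob at (268,144), (316,143) and (390,133). They aren't green and aren't on the board, so I'll leave them alone. The scene view agrees with this.

```bash
cat > h.py <<'E'
import numpy as np,cv2
from station import robot
def ray(n,uv,z):
    c=robot.get_calibration(n);M=np.array(c["world_to_cam"]);K=np.array(c["camera_matrix"])
    R,t=M[:3,:3],M[:3,3];o=-R.T@t;d=R.T@np.linalg.inv(K)@np.array([uv[0],uv[1],1.])
    return (o+d*(z-o[2])/d[2])
def blobs(m,lo=30):
    n,l,st,ce=cv2.connectedComponentsWithStats(m.astype(np.uint8))
    return [(ce[i],st[i]) for i in range(1,n) if st[i][4]>=lo]
E
python3 - <<'E'
from h import *
im=cv2.imread("pics/top0.png");hsv=cv2.cvtColor(im,cv2.COLOR_BGR2HSV)
cv2.imwrite("pics/crop.png",cv2.resize(im[125:325,215:445],None,fx=3,fy=3,interpolation=cv2.INTER_CUBIC))
for p in[(334,190),(315,241),(335,265),(299,214),(270,190),(380,230),(421,230),(334,182)]:print(p,hsv[p[1],p[0]])
for c in[(228,159),(401,158),(408,299),(228,301)]:print("corner",ray("top",c,.07).round(4))
for c in[(358,172),(358,285)]:print("openL",ray("top",c,.07).round(4))
E
```

```text
(334, 190) [ 31  69 251]
(315, 241) [ 31  61 251]
(335, 265) [ 30  64 251]
(299, 214) [ 34 105 216]
(270, 190) [ 26  78 251]
(380, 230) [135   4 239]
(421, 230) [ 13 166 219]
(334, 182) [ 29  59 243]
corner [0.6919 0.0548 0.07  ]
corner [ 0.6883 -0.3438  0.07  ]
corner [ 0.3698 -0.3414  0.07  ]
corner [0.3726 0.0546 0.07  ]
openL [ 0.6569 -0.2431  0.07  ]
openL [ 0.4021 -0.2324  0.07  ]
```

View pics/crop.png

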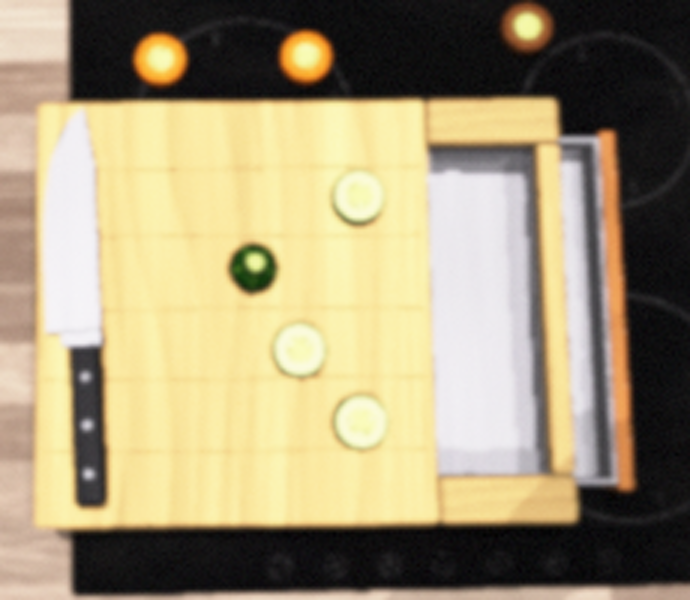

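The crop confirms the identities: three pale green slices with green skin, at crop (358,196), (299,349) and (360,421), and the dark green stalk end at (253,267). The orange and brown discs lie off the board.

Run:
```python
from h import *
print("tips",robot.tips_ahead)
P=lambda x,y,z:ray("top",(215+(x+.5)/3-.5,125+(y+.5)/3-.5),z)
C=[P(*c,.07)for c in[(38,103),(557,98),(578,523),(37,527)]]
for c in C:print(c.round(4))
b=np.mean(C,axis=0);ey=(C[0]-C[1]+C[3]-C[2])[:2];ey/=np.linalg.norm(ey);ex=np.array([ey[1],-ey[0]])
print("board",b.round(4),"yaw deg",np.degrees(np.arctan2(ex[1],ex[0])))
ex2=(C[0]-C[3]+C[1]-C[2])[:2];print("yaw by ex",np.degrees(np.arctan2(ex2[1],ex2[0])))
loc=lambda p:np.round([(p-b)[:2]@ex,(p-b)[:2]@ey],4)
for n,c,z in[("s_a",(358,196),.084),("s_b",(299,349),.084),("s_c",(360,421),.084),("stalk",(253,270),.085),("opL",(429,148),.07),("opL",(437,474),.07),("frontTop",(615,131),.051),("frontTop",(634,489),.051)]:
    p=P(*c,z);print(n,p.round(4),loc(p))
```

```text
tips 0.022
[0.692  0.0563 0.07  ]
[ 0.6899 -0.3423  0.07  ]
[ 0.3698 -0.3399  0.07  ]
[0.3741 0.0568 0.07  ]
board [ 0.5314 -0.1423  0.07  ] yaw deg -0.45206768120820734
yaw by ex -0.2613240266126205
s_a [ 0.6134 -0.1846  0.084 ] [ 0.0823 -0.0416]
s_b [ 0.5    -0.1372  0.084 ] [-0.0314  0.0048]
s_c [ 0.4469 -0.1803  0.084 ] [-0.0843 -0.0387]
stalk [ 0.5589 -0.1047  0.085 ] [0.0272 0.0378]
opL [ 0.6522 -0.2421  0.07  ] [ 0.1216 -0.0989]
opL [ 0.4071 -0.2378  0.07  ] [-0.1236 -0.0965]
frontTop [ 0.6676 -0.3923  0.051 ] [ 0.1382 -0.2489]
frontTop [ 0.3923 -0.3896  0.051 ] [-0.1372 -0.2484]
```

jog_arm(motion=[{"delta_pos":[0,0,0],"roll":-6.74},{"delta_pos":[0,0,0],"roll":-6.74},{"delta_pos":[0,0,0],"roll":-6.74},{"delta_pos":[0,0,0],"roll":-6.74},{"delta_pos":[0,0,0],"roll":-6.74}], hand=0)

```text
t: 0.52
eef_pos: [0.2499, -0.5996, 0.2149]
eef_rot: [-0.001, 0.88, 0.475, 0.0]
force: [0.8, -0.4, -1.1]
grip_width: 0.0254
finger_force: 0.0
```

jog_arm(motion=[{"delta_pos":[0,0,0],"roll":-6.74},{"delta_pos":[0,0,0],"roll":-6.74},{"delta_pos":[0,0,0],"roll":-6.74},{"delta_pos":[0,0,0],"roll":-6.74},{"delta_pos":[0,0,0],"roll":-6.74},{"delta_pos":[0.02,0.035,0],"roll":0},{"delta_pos":[0.02,0.035,0],"roll":0},{"delta_pos":[0.02,0.035,0],"roll":0}])

```text
t: 1.18
eef_pos: [0.355, -0.5396, 0.2149]
eef_rot: [-0.0, 0.708, 0.706, 0.0]
force: [0.9, -0.2, 0.2]
grip_width: 0.0001
finger_force: 0.0
```

jog_arm(motion=[{"delta_pos":[0.02,0.035,0],"roll":0},{"delta_pos":[0.02,0.035,0],"roll":0},{"delta_pos":[0.02,0.035,0],"roll":0},{"delta_pos":[0.01,0.035,0.01],"roll":0},{"delta_pos":[0,0.035,0.02],"roll":0},{"delta_pos":[0,0,0.035],"roll":0},{"delta_pos":[0,0,0.035],"roll":0},{"delta_pos":[0,0,0],"roll":0}])

```text
t: 1.85
eef_pos: [0.5257, -0.4658, 0.107]
eef_rot: [-0.007, 0.706, 0.708, -0.001]
force: [-2.6, 1.3, -1.5]
grip_width: 0.0
finger_force: 0.0
```

jog_arm(motion=[{"delta_pos":[0,0,0.02],"roll":0},{"delta_pos":[0,0,0.02],"roll":0},{"delta_pos":[0,0,0.02],"roll":0},{"delta_pos":[0,0,0.004],"roll":0},{"delta_pos":[0,0,0],"roll":0},{"delta_pos":[0,0,0],"roll":0}])

```text
t: 2.35
eef_pos: [0.5304, -0.4708, 0.053]
eef_rot: [0.001, 0.707, 0.707, 0.0]
force: [-0.3, -0.4, 1.2]
grip_width: -0.0002
finger_force: 0.0
```

jog_arm(motion=[{"delta_pos":[0.015,0,0.005],"roll":0},{"delta_pos":[0.015,0,0],"roll":0},{"delta_pos":[0.015,0,0],"roll":0},{"delta_pos":[0.01,0,0],"roll":0},{"delta_pos":[0.008,0,0],"roll":0},{"delta_pos":[0.008,0,0],"roll":0},{"delta_pos":[0.008,0,0],"roll":0},{"delta_pos":[0.008,0,0],"roll":0}])

```text
t: 3.02
eef_pos: [0.53, -0.383, 0.0468]
eef_rot: [0.0, 0.707, 0.707, -0.0]
force: [0.3, 0.3, 0.2]
grip_width: -0.0
finger_force: 0.0
```

jog_arm(motion=[{"delta_pos":[0.004,0,0],"roll":0},{"delta_pos":[0.004,0,0],"roll":0},{"delta_pos":[0.003,0,0],"roll":0},{"delta_pos":[0.003,0,0],"roll":0},{"delta_pos":[0,0,0],"roll":0}])

```text
t: 3.43
eef_pos: [0.5301, -0.3683, 0.0463]
eef_rot: [-0.0, 0.707, 0.707, 0.0]
force: [0.3, -0.3, -0.2]
grip_width: -0.0
finger_force: 0.0
```

jog_arm(motion=[{"delta_pos":[0.002,0,0],"roll":0},{"delta_pos":[0.002,0,0],"roll":0},{"delta_pos":[0,0,0],"roll":0}])

```text
t: 3.68
eef_pos: [0.53, -0.3645, 0.0463]
eef_rot: [-0.0, 0.707, 0.707, 0.0]
force: [-0.4, 0.3, 0.9]
grip_width: 0.0001
finger_force: 0.0
```

Run:
```python
from h import *
a=robot.read_camera("top")[:,:,::-1];b=robot.read_camera("scene")[:,:,::-1]
f=lambda i:cv2.resize(i,(400,400),interpolation=cv2.INTER_CUBIC)
cv2.imwrite("pics/t1.png",np.hstack([f(a[125:325,270:470]),f(b[170:370,210:410])]))
```

```text
(no output)
```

View pics/t1.png

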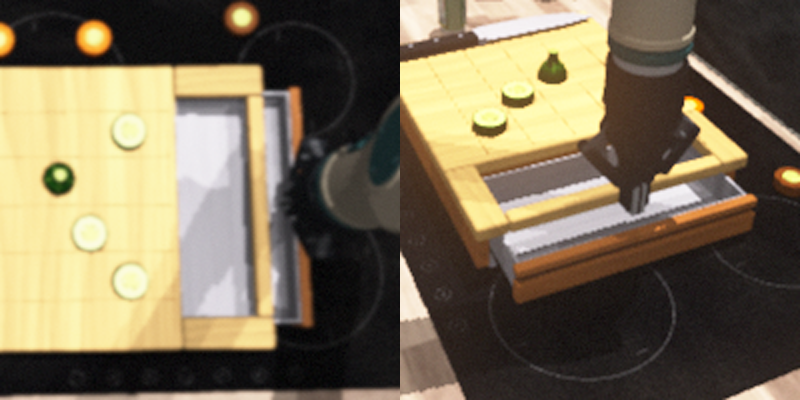

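Run:
```python
from h import *
c=robot.get_calibration("scene");M=np.array(c["world_to_cam"]);K=np.array(c["camera_matrix"])
def pr(p):
    q=M@np.append(p,1);q=K@q[:3];return q[:2]/q[2]
s=robot.state();print(s["eef_pos"],s["force"])
e=np.array(s["eef_pos"])
for n,p in[("tip",e-[0,0,.022]),("tip-13",e-[0,0,.009]),("frontTopMid",[.53,-.391,.051]),("front right end top",[.668,-.392,.051]),("front left end top",[.392,-.39,.051]),("homeL",[.392,-.356,.051])]:
    p=pr(p);print(n,p.round(1),"crop",((p-[210,170])*2+[400,0]).round(0))
```

```text
[ 0.53000351 -0.36496585  0.04643831] [ 0.33683198  0.06329504 -0.29654424]
tip [325.1 289.3] crop [630. 239.]
tip-13 [325.5 284.5] crop [631. 229.]
frontTopMid [332.7 287.3] crop [645. 235.]
front right end top [389.2 270.2] crop [758. 200.]
front left end top [268.6 306.8] crop [517. 274.]
homeL [261.6 295.2] crop [503. 250.]
```

The front hasn't moved: its top edge is still at about (420,169) in the top view. In the scene view the finger seems to end above the tray's edge, near crop (635,212). I'll zoom in there.

Run:
```python
from h import *
robot_s=robot.state()
b=robot.read_camera("scene")[:,:,::-1];w=robot.read_camera("wrist")[:,:,::-1]
cv2.imwrite("pics/t2.png",np.hstack([cv2.resize(b[240:310,290:360],(400,400),interpolation=cv2.INTER_CUBIC),cv2.resize(w,(400,400))]))
```

```text
(no output)
```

View pics/t2.png

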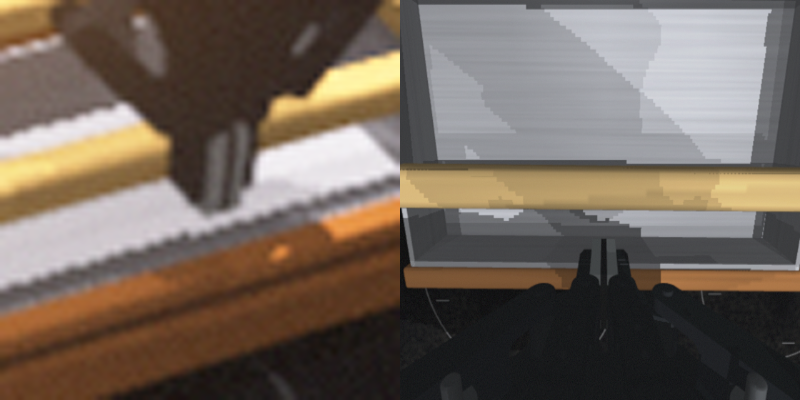

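The zoom puts the fingertips at about scene pixel (328,277). They are over the tray, past and above the front's top edge, so they passed over the front and higher than I expected. I'll triangulate the tip.

Run:
```python
from h import *
s=robot.state();e=np.array(s["eef_pos"]);print(e,np.round(s["eef_rot"],3))
def R(n,uv):
    c=robot.get_calibration(n);M=np.array(c["world_to_cam"]);K=np.array(c["camera_matrix"])
    r=M[:3,:3];d=r.T@np.linalg.inv(K)@np.array([*uv,1.]);return -r.T@M[:3,3],d/np.linalg.norm(d)
def tri(a,b):
    A=np.zeros((3,3));y=np.zeros(3)
    for o,d in(a,b):
        P=np.eye(3)-np.outer(d,d);A+=P;y+=P@o
    x=np.linalg.solve(A,y);return x,[np.linalg.norm((np.eye(3)-np.outer(d,d))@(x-o)) for o,d in(a,b)]
w=lambda x,y:R("wrist",((x-400)*1.4,y*1.05))
sc=lambda x,y:R("scene",(290+x*.175,240+y*.175))
print("wristcam",w(600,200)[0])
print("tip wrist+scene",tri(w(605,240),sc(215,208)))
print("tip wrist+toolaxis",tri(w(605,240),(e,np.array([0,0,-1.]))))
for n,p in[("front outer top",(605,288)),("front inner",(560,268)),("bar near edge",(500,209)),("bar far",(500,166))]:
    for z in(.051,.07):
        o,d=w(*p);print(n,z,(o+d*(z-o[2])/d[2]).round(4))
```

```text
[ 0.52991206 -0.36511632  0.04641672] [ 0.     0.707  0.707 -0.   ]
wristcam [ 0.52913402 -0.29783441  0.20445392]
tip wrist+scene (array([ 0.53266922, -0.36080736,  0.05436972]), [np.float64(0.002751567886619628), np.float64(0.0027515678866196704)])
tip wrist+toolaxis (array([ 0.53011909, -0.36511265,  0.04053979]), [np.float64(0.00020706292520053404), np.float64(0.0002070629252005501)])
front outer top 0.051 [ 0.5303 -0.3874  0.051 ]
front outer top 0.07 [ 0.5301 -0.3763  0.07  ]
front inner 0.051 [ 0.4999 -0.376   0.051 ]
front inner 0.07 [ 0.5035 -0.3663  0.07  ]
bar near edge 0.051 [ 0.4628 -0.3448  0.051 ]
bar near edge 0.07 [ 0.471 -0.339  0.07 ]
bar far 0.051 [ 0.4651 -0.3239  0.051 ]
bar far 0.07 [ 0.473  -0.3207  0.07  ]
```

The rays put the tip at z ≈ 0.055, so the shut tips are about 30 mm shorter than stated and passed over the 51 mm front without touching it. I'll back out, lower the tool and push again.

jog_arm(motion=[{"delta_pos":[-0.03,0,0],"roll":0},{"delta_pos":[-0.03,0,0],"roll":0},{"delta_pos":[-0.03,0,0],"roll":0},{"delta_pos":[0,0,0],"roll":0},{"delta_pos":[0,0,0.01],"roll":0},{"delta_pos":[0,0,0.01],"roll":0},{"delta_pos":[0,0,0],"roll":0},{"delta_pos":[0,0,0],"roll":0}])

```text
t: 4.55
eef_pos: [0.5297, -0.4525, 0.0249]
eef_rot: [-0.002, 0.706, 0.708, 0.0]
force: [0.3, 0.7, 0.2]
grip_width: -0.0
finger_force: 0.0
```

Run:
```python
from h import *
print(np.round(robot.state()["eef_pos"],4))
b=robot.read_camera("scene")[:,:,::-1];w=robot.read_camera("wrist")[:,:,::-1]
cv2.imwrite("pics/t3.png",np.hstack([cv2.resize(b[240:340,270:370],(400,400),interpolation=cv2.INTER_CUBIC),cv2.resize(w,(400,400))]))
```

```text
[ 0.5297 -0.4525  0.0249]
```

View pics/t3.png

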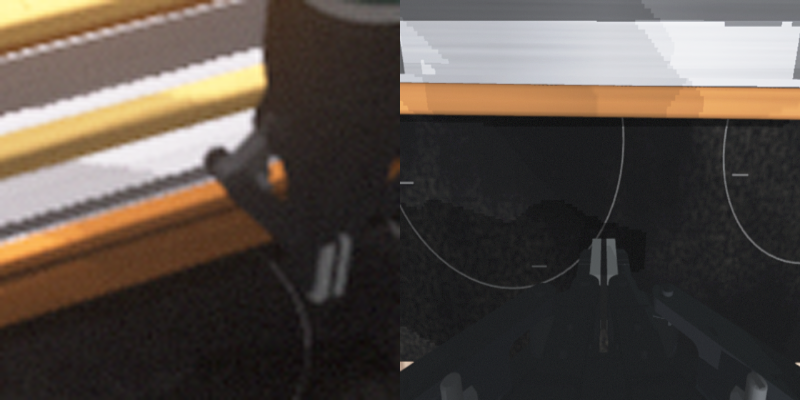

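The fingertips are now in front of the tray: scene pixel (349.5,315), wrist crop (605,238). I'll triangulate them again.

Run:
```python
from h import *
s=robot.state();e=np.array(s["eef_pos"])
c=robot.get_calibration("scene");M=np.array(c["world_to_cam"]);K=np.array(c["camera_matrix"])
for z in(.022,.01,0,-.012):
  for dy in(-.011,.011):
    q=K@(M@np.append(e+[0,dy,-z],1))[:3];print(z,dy,(q[:2]/q[2]).round(1))
w=robot.get_calibration("wrist");M=np.array(w["world_to_cam"]);K=np.array(w["camera_matrix"])
for z in(.022,.01,0,-.012):
  for dy in(-.011,.011):
    q=K@(M@np.append(e+[0,dy,-z],1))[:3];print("w",z,dy,(q[:2]/q[2]).round(1))
print("seen scene 349.5,315; wrist 287,250")
```

```text
0.022 -0.011 [351.1 330.1]
0.022 0.011 [344.7 322.1]
0.01 -0.011 [351.8 325.6]
0.01 0.011 [345.4 317.6]
0 -0.011 [352.3 321.8]
0 0.011 [345.9 313.9]
-0.012 -0.011 [353.1 317.1]
-0.012 0.011 [346.6 309.2]
w 0.022 -0.011 [286.1 259.4]
w 0.022 0.011 [286.2 221.6]
w 0.01 -0.011 [286.2 268.7]
w 0.01 0.011 [286.3 228.7]
w 0 -0.011 [286.3 277.3]
w 0 0.011 [286.4 235.3]
w -0.012 -0.011 [286.4 289. ]
w -0.012 0.011 [286.6 244.3]
seen scene 349.5,315; wrist 287,250
```

jog_arm(motion=[{"delta_pos":[0.012,0,0],"roll":0},{"delta_pos":[0.012,0,0],"roll":0},{"delta_pos":[0.012,0,0],"roll":0},{"delta_pos":[0.008,0,0],"roll":0},{"delta_pos":[0.008,0,0],"roll":0},{"delta_pos":[0.008,0,0],"roll":0},{"delta_pos":[0.005,0,0],"roll":0}])

```text
t: 5.23
eef_pos: [0.5305, -0.3894, 0.0268]
eef_rot: [0.001, 0.707, 0.707, 0.0]
force: [1.8, -1.8, 0.1]
grip_width: 0.0001
finger_force: 0.8
```

jog_arm(motion=[{"delta_pos":[0.004,0,0],"roll":0},{"delta_pos":[0.004,0,0],"roll":0},{"delta_pos":[0.003,0,0],"roll":0},{"delta_pos":[0.003,0,0],"roll":0}])

```text
t: 5.57
eef_pos: [0.5302, -0.3762, 0.0266]
eef_rot: [0.0, 0.707, 0.707, 0.0]
force: [1.0, -1.8, 0.6]
grip_width: -0.0
finger_force: 0.8
```

Contact now, at about 1.8 N, so the tray is sliding. I'll go on to the stop.

jog_arm(motion=[{"delta_pos":[0.003,0,0],"roll":0},{"delta_pos":[0.003,0,0],"roll":0},{"delta_pos":[0.003,0,0],"roll":0},{"delta_pos":[0,0,0],"roll":0}])

```text
t: 5.9
eef_pos: [0.5299, -0.3659, 0.0264]
eef_rot: [-0.0, 0.707, 0.707, 0.0]
force: [0.7, 0.0, -0.3]
grip_width: 0.0003
finger_force: 0.0
```

jog_arm(motion=[{"delta_pos":[0.003,0,0],"roll":0},{"delta_pos":[0.002,0,0],"roll":0},{"delta_pos":[0,0,0],"roll":0}])

```text
t: 6.15
eef_pos: [0.5297, -0.3659, 0.0264]
eef_rot: [0.002, 0.708, 0.707, -0.001]
force: [1.4, -8.0, -3.4]
grip_width: 0.0001
finger_force: 4.0
```

The tray is against its stop: 8 N with no further travel. I'll back off, lift, open slightly so the two tips cradle a slice, and go above the near slice's lane.

jog_arm(motion=[{"delta_pos":[-0.005,0,0],"roll":0},{"delta_pos":[-0.02,0,0],"roll":0},{"delta_pos":[-0.02,0,0],"roll":0},{"delta_pos":[0,0,-0.04],"roll":0},{"delta_pos":[0,0,-0.04],"roll":0},{"delta_pos":[0,0,-0.04],"roll":0},{"delta_pos":[0.03,-0.01,0],"roll":0},{"delta_pos":[0.04,-0.015,0],"roll":0}])

```text
t: 6.82
eef_pos: [0.5071, -0.3409, 0.1489]
eef_rot: [0.004, 0.709, 0.705, 0.001]
force: [-0.3, 1.8, -0.8]
grip_width: -0.0002
finger_force: 0.0
```

jog_arm(motion=[{"delta_pos":[0.04,-0.015,0],"roll":0},{"delta_pos":[0.04,-0.015,0],"roll":0},{"delta_pos":[0.04,-0.014,0],"roll":0},{"delta_pos":[0.04,-0.014,0],"roll":0},{"delta_pos":[0.03,0,0],"roll":0},{"delta_pos":[0.02,0,0],"roll":0},{"delta_pos":[0,0,0],"roll":0},{"delta_pos":[0,0,0],"roll":0}], hand=0.2)

```text
t: 7.48
eef_pos: [0.448, -0.1297, 0.1464]
eef_rot: [-0.001, 0.706, 0.708, -0.0]
force: [-0.1, -0.7, -0.5]
grip_width: 0.0172
finger_force: 0.0
```

Run:
```python
from h import *
s=robot.state();e=np.array(s["eef_pos"]);print(e.round(4),s["grip_width"])
w=robot.read_camera("wrist")[:,:,::-1];cv2.imwrite("pics/w4.png",w)
a=robot.read_camera("scene")[:,:,::-1]
cv2.imwrite("pics/t4.png",np.hstack([w[:,:400],a[100:400,160:440][:, :].copy() if 0 else cv2.resize(a[120:330,170:370],(400,420))]))
```

```text
[ 0.448  -0.1297  0.1464] 0.017248959702076416
```

View pics/t4.png

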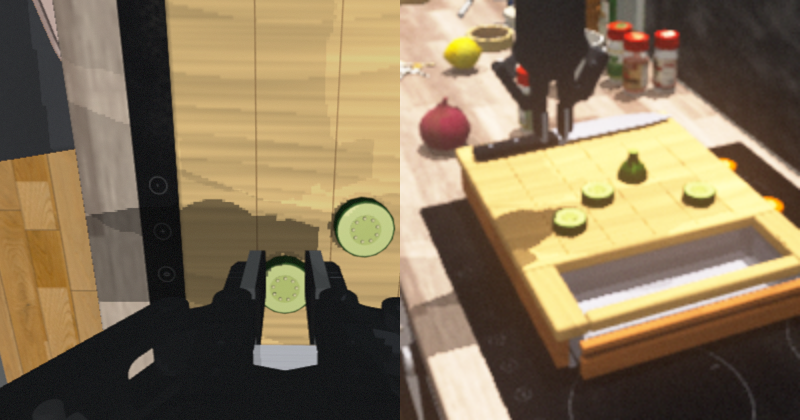

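The tray looks home and the near slice is centred on the gripper line, at wrist (285,288). I'll descend behind it.

jog_arm(motion=[{"delta_pos":[0.006,0,0.02],"roll":0},{"delta_pos":[0,0,0.02],"roll":0},{"delta_pos":[0,0,0.02],"roll":0},{"delta_pos":[0,0,0.015],"roll":0},{"delta_pos":[0,0,0.006],"roll":0},{"delta_pos":[0,0,0],"roll":0},{"delta_pos":[0,0,0],"roll":0}])

```text
t: 8.17
eef_pos: [0.4484, -0.126, 0.0654]
eef_rot: [-0.0, 0.707, 0.707, -0.0]
force: [-0.9, -1.1, -0.1]
grip_width: 0.0171
finger_force: 0.0
```

Run:
```python
from h import *
s=robot.state();e=np.array(s["eef_pos"]);print(e.round(4),s["grip_width"])
w=robot.read_camera("wrist")[:,:,::-1]
a=robot.read_camera("scene")[:,:,::-1]
cv2.imwrite("pics/t5.png",np.hstack([w[:,80:480],cv2.resize(a[150:255,200:300],(400,420),interpolation=cv2.INTER_CUBIC)]))
c=robot.get_calibration("scene");M=np.array(c["world_to_cam"]);K=np.array(c["camera_matrix"])
for z in(.07,.075,.08):
    q=K@(M@np.append([e[0],e[1]-.011,z],1))[:3];p=q[:2]/q[2];print(z,((p-[200,150])*4+[400,0]).round())
```

```text
[ 0.4484 -0.126   0.0654] 0.017069954746816204
0.07 [594. 298.]
0.075 [594. 291.]
0.08 [594. 284.]
```

View pics/t5.png

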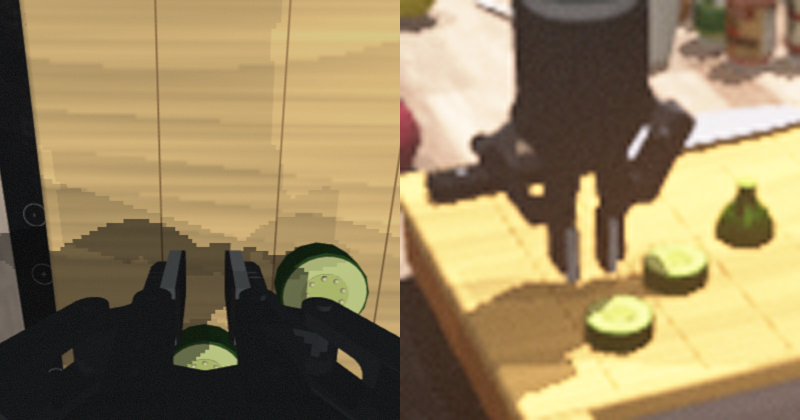

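The tips sit at about z = 0.085 (scene crop (591,276)), just above the slice tops. I'll lower 9 mm more and sweep.

jog_arm(motion=[{"delta_pos":[0,0,0.005],"roll":0},{"delta_pos":[0,0,0.004],"roll":0},{"delta_pos":[0,0,0],"roll":0},{"delta_pos":[-0.01,0,0],"roll":0},{"delta_pos":[-0.01,0,0],"roll":0},{"delta_pos":[-0.008,0,0],"roll":0},{"delta_pos":[-0.008,0,0],"roll":0}])

```text
t: 8.85
eef_pos: [0.4484, -0.1629, 0.0565]
eef_rot: [0.0, 0.707, 0.707, -0.0]
force: [0.1, 0.5, -0.3]
grip_width: 0.0171
finger_force: 0.1
```

jog_arm(motion=[{"delta_pos":[-0.008,0,0],"roll":0},{"delta_pos":[-0.008,0,0],"roll":0},{"delta_pos":[-0.008,0,0],"roll":0},{"delta_pos":[-0.008,0,0],"roll":0},{"delta_pos":[0,0,0],"roll":0}])

```text
t: 9.27
eef_pos: [0.4484, -0.1955, 0.0564]
eef_rot: [0.0, 0.708, 0.706, -0.0]
force: [0.0, -0.3, -0.6]
grip_width: 0.0171
finger_force: 0.0
```

```bash
cat > look.py <<'E'
from h import *
import sys
s=robot.state();e=np.array(s["eef_pos"]);print(e.round(4),s["grip_width"])
w=robot.read_camera("wrist")[:,:,::-1]
a=robot.read_camera("scene")[:,:,::-1]
cv2.imwrite(sys.argv[1],np.hstack([w[:,80:480],cv2.resize(a[150:310,200:350],(400,420),interpolation=cv2.INTER_CUBIC)]))
E
python3 look.py pics/t6.png
```

```text
[ 0.4484 -0.1955  0.0564] 0.017077835396230184
```

View pics/t6.png

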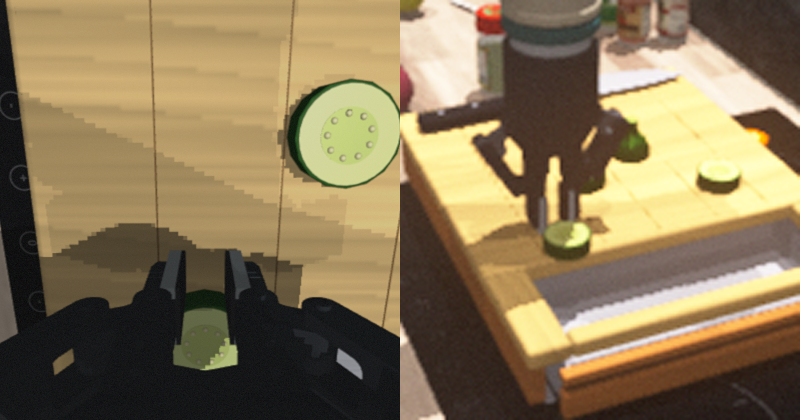

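The slice sits in the cradle and moves ahead of the fingers, at about scene crop (567,238). I'll push it over the edge.

jog_arm(motion=[{"delta_pos":[-0.01,0,0],"roll":0},{"delta_pos":[-0.01,0,0],"roll":0},{"delta_pos":[-0.01,0,0],"roll":0},{"delta_pos":[-0.01,0,0],"roll":0},{"delta_pos":[-0.01,0,0],"roll":0},{"delta_pos":[-0.01,0,0],"roll":0},{"delta_pos":[-0.01,0,0],"roll":0},{"delta_pos":[0,0,0],"roll":0}])

```text
t: 10.03
eef_pos: [0.4483, -0.2664, 0.0564]
eef_rot: [0.001, 0.708, 0.706, -0.0]
force: [-0.3, -0.9, -0.0]
grip_width: 0.0171
finger_force: 0.0
```

Run:
```python
from h import *
a=robot.read_camera("top")[:,:,::-1];b=robot.read_camera("scene")[:,:,::-1]
cv2.imwrite("pics/top7.png",a)
cv2.imwrite("pics/t7.png",np.hstack([cv2.resize(a[140:310,220:450],(400,300),interpolation=cv2.INTER_CUBIC),cv2.resize(b[150:310,200:410],(400,300),interpolation=cv2.INTER_CUBIC)]))
```

```text
(no output)
```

View pics/t7.png

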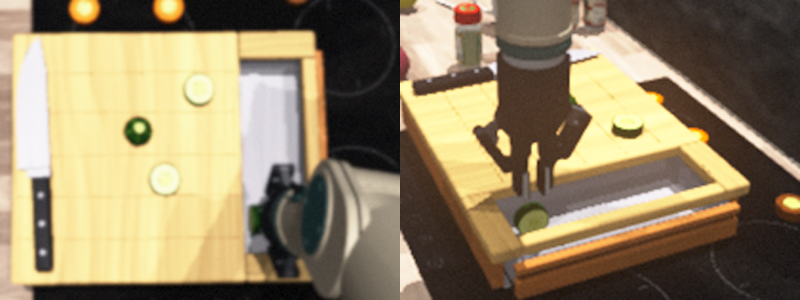

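The near slice has dropped into the tray, at scene crop (532,216), and the stalk end is undisturbed. Next is the middle slice.

jog_arm(motion=[{"delta_pos":[0,0,-0.02],"roll":0},{"delta_pos":[0,0,-0.035],"roll":0},{"delta_pos":[0,0,-0.035],"roll":0},{"delta_pos":[0.035,0.012,0],"roll":0},{"delta_pos":[0.04,0.014,0],"roll":0},{"delta_pos":[0.04,0.014,0],"roll":0},{"delta_pos":[0.04,0.012,0],"roll":0},{"delta_pos":[0.03,0,0],"roll":0}])

```text
t: 10.8
eef_pos: [0.5024, -0.0745, 0.1469]
eef_rot: [0.0, 0.705, 0.709, 0.002]
force: [0.7, 0.9, 0.2]
grip_width: 0.0174
finger_force: 0.0
```

jog_arm(motion=[{"delta_pos":[0,0,0],"roll":0},{"delta_pos":[0,0,0],"roll":0},{"delta_pos":[0,0,0],"roll":0}])

```text
t: 11.05
eef_pos: [0.4995, -0.0797, 0.1464]
eef_rot: [-0.0, 0.707, 0.708, -0.0]
force: [-0.2, 0.5, -0.5]
grip_width: 0.017
finger_force: 0.0
```

Run:
```python
from h import *
print(np.round(robot.state()["eef_pos"],4))
im=cv2.imread("pics/top7.png");hsv=cv2.cvtColor(im,cv2.COLOR_BGR2HSV);g=cv2.cvtColor(im,cv2.COLOR_BGR2Lab)
old=cv2.imread("pics/top0.png")
# compare slice/stalk patches between start and now by template match
for n,(u,v) in {"s_a":(334,190),"s_b":(315,241),"stalk":(299,214),"knife":(241,240)}.items():
    r=14;t=old[v-r:v+r,u-r:u+r];w=im[v-r-8:v+r+8,u-r-8:u+r+8]
    _,m,_,l=cv2.minMaxLoc(cv2.matchTemplate(w,t,cv2.TM_CCOEFF_NORMED));print(n,round(m,3),"shift px",(l[0]-8,l[1]-8))
# tray front (orange) outer edge at a clear row
f=(hsv[:,:,0]>5)&(hsv[:,:,0]<17)&(hsv[:,:,1]>150);
for v in(180,195,210):
    c=[x for x in np.where(f[v,395:440])[0]+395];print(v,c[:1],c[-1:],ray("top",(c[-1]+.5,v),.051).round(4) if c else "")
```

```text
[ 0.4995 -0.0797  0.1464]
s_a 0.998 shift px (0, 0)
s_b 0.986 shift px (0, 0)
stalk 1.0 shift px (0, 0)
knife 1.0 shift px (0, 0)
180 [np.int64(403)] [np.int64(406)] [ 0.6403 -0.3597  0.051 ]
195 [np.int64(403)] [np.int64(406)] [ 0.6048 -0.3577  0.051 ]
210 [np.int64(404)] [np.int64(407)] [ 0.5696 -0.3579  0.051 ]
```

The tray front is at y ≈ -0.358, which is home, and nothing else has moved. I'll descend and sweep the middle slice.

jog_arm(motion=[{"delta_pos":[0,0,0.03],"roll":0},{"delta_pos":[0,0,0.03],"roll":0},{"delta_pos":[0,0,0.02],"roll":0},{"delta_pos":[0,0,0.007],"roll":0},{"delta_pos":[0,0,0.003],"roll":0},{"delta_pos":[0,0,0],"roll":0},{"delta_pos":[-0.008,0,0],"roll":0},{"delta_pos":[-0.008,0,0],"roll":0}])

```text
t: 11.72
eef_pos: [0.5009, -0.0964, 0.0576]
eef_rot: [0.001, 0.707, 0.707, 0.001]
force: [-0.2, -0.6, -0.4]
grip_width: 0.0171
finger_force: 0.0
```

jog_arm(motion=[{"delta_pos":[-0.008,0,0],"roll":0},{"delta_pos":[-0.008,0,0],"roll":0},{"delta_pos":[-0.008,0,0],"roll":0},{"delta_pos":[-0.008,0,0],"roll":0},{"delta_pos":[-0.01,0,0],"roll":0},{"delta_pos":[-0.01,0,0],"roll":0},{"delta_pos":[-0.01,0,0],"roll":0},{"delta_pos":[-0.01,0,0],"roll":0}])

```text
t: 12.38
eef_pos: [0.4999, -0.1689, 0.0564]
eef_rot: [-0.0, 0.707, 0.707, -0.0]
force: [-0.7, 0.1, 0.1]
grip_width: 0.017
finger_force: 0.1
```

jog_arm(motion=[{"delta_pos":[-0.01,0,0],"roll":0},{"delta_pos":[-0.01,0,0],"roll":0},{"delta_pos":[-0.01,0,0],"roll":0},{"delta_pos":[-0.01,0,0],"roll":0},{"delta_pos":[-0.01,0,0],"roll":0},{"delta_pos":[-0.01,0,0],"roll":0},{"delta_pos":[-0.01,0,0],"roll":0},{"delta_pos":[-0.01,0,0],"roll":0}])

```text
t: 13.05
eef_pos: [0.4999, -0.2487, 0.0564]
eef_rot: [-0.0, 0.707, 0.707, -0.0]
force: [0.4, 0.1, -0.5]
grip_width: 0.0173
finger_force: 0.0
```

jog_arm(motion=[{"delta_pos":[-0.01,0,0],"roll":0},{"delta_pos":[-0.008,0,0],"roll":0},{"delta_pos":[0,0,0],"roll":0},{"delta_pos":[0,0,0],"roll":0}])

```text
t: 13.38
eef_pos: [0.4999, -0.266, 0.0563]
eef_rot: [-0.0, 0.707, 0.707, 0.0]
force: [0.2, 0.2, -0.6]
grip_width: 0.017
finger_force: 0.0
```

jog_arm(motion=[{"delta_pos":[0,0,-0.02],"roll":0},{"delta_pos":[0,0,-0.035],"roll":0},{"delta_pos":[0,0,-0.035],"roll":0},{"delta_pos":[0.035,0.03,0],"roll":0},{"delta_pos":[0.035,0.03,0],"roll":0},{"delta_pos":[0.035,0.03,0],"roll":0},{"delta_pos":[0.033,0.0235,0],"roll":0},{"delta_pos":[0,0,0],"roll":0}])

```text
t: 14.05
eef_pos: [0.6105, -0.1247, 0.1472]
eef_rot: [-0.001, 0.702, 0.712, 0.005]
force: [2.2, 1.1, -0.2]
grip_width: 0.0171
finger_force: 0.0
```

jog_arm(motion=[{"delta_pos":[0,0,0],"roll":0},{"delta_pos":[0,0,0],"roll":0}])

```text
t: 14.22
eef_pos: [0.6042, -0.1371, 0.1461]
eef_rot: [-0.0, 0.706, 0.708, -0.001]
force: [0.2, -1.2, -0.1]
grip_width: 0.0172
finger_force: 0.0
```

Run:
```python
from h import *
print(np.round(robot.state()["eef_pos"],4))
im=robot.read_camera("top")[:,:,::-1].copy();old=cv2.imread("pics/top0.png")
for n,(u,v) in {"s_a":(334,190),"s_b":(315,241),"stalk":(299,214),"knife":(241,240)}.items():
    r=14;t=old[v-r:v+r,u-r:u+r];w=im[v-r-8:v+r+8,u-r-8:u+r+8]
    _,m,_,l=cv2.minMaxLoc(cv2.matchTemplate(w,t,cv2.TM_CCOEFF_NORMED));print(n,round(m,3),"shift px",(l[0]-8,l[1]-8))
# green skin / pale green blobs over the tray and the board
hsv=cv2.cvtColor(im,cv2.COLOR_BGR2HSV);m=(hsv[:,:,0]>27)&(hsv[:,:,0]<75)&(hsv[:,:,1]>45);m[:, :230]=0;m[:,405:]=0;m[:160]=0;m[300:]=0
for c,s in blobs(m,15):print("green",c.round(1),s[2:].tolist(),ray("top",c,.026).round(3))
```

```text
[ 0.6042 -0.1371  0.1461]
s_a 0.138 shift px (-8, 5)
s_b 0.031 shift px (-4, -5)
stalk 0.967 shift px (0, 0)
knife 0.995 shift px (0, 0)
green [299.  213.8] [15, 15, 173] [ 0.568 -0.108  0.026]
```

jog_arm(motion=[{"delta_pos":[0.01,0.009,0],"roll":0},{"delta_pos":[0,0,0],"roll":0},{"delta_pos":[0,0,0.03],"roll":0},{"delta_pos":[0,0,0.03],"roll":0},{"delta_pos":[0,0,0.02],"roll":0},{"delta_pos":[0,0,0.007],"roll":0},{"delta_pos":[0,0,0.003],"roll":0},{"delta_pos":[0,0,0],"roll":0}])

```text
t: 14.93
eef_pos: [0.614, -0.1278, 0.0565]
eef_rot: [-0.0, 0.707, 0.707, 0.0]
force: [-0.4, 0.5, -0.3]
grip_width: 0.0174
finger_force: 0.0
```

jog_arm(motion=[{"delta_pos":[0,0,0],"roll":0},{"delta_pos":[-0.008,0,0],"roll":0},{"delta_pos":[-0.008,0,0],"roll":0},{"delta_pos":[-0.008,0,0],"roll":0},{"delta_pos":[-0.008,0,0],"roll":0},{"delta_pos":[-0.01,0,0],"roll":0},{"delta_pos":[-0.01,0,0],"roll":0},{"delta_pos":[-0.01,0,0],"roll":0}])

```text
t: 15.6
eef_pos: [0.6137, -0.1912, 0.0565]
eef_rot: [0.0, 0.707, 0.707, -0.0]
force: [-0.1, -0.6, -0.6]
grip_width: 0.0173
finger_force: 0.1
```

jog_arm(motion=[{"delta_pos":[-0.01,0,0],"roll":0},{"delta_pos":[-0.01,0,0],"roll":0},{"delta_pos":[-0.01,0,0],"roll":0},{"delta_pos":[-0.01,0,0],"roll":0},{"delta_pos":[-0.01,0,0],"roll":0},{"delta_pos":[-0.01,0,0],"roll":0},{"delta_pos":[-0.01,0,0],"roll":0},{"delta_pos":[-0.006,0,0],"roll":0}])

```text
t: 16.27
eef_pos: [0.6136, -0.2678, 0.0564]
eef_rot: [0.0, 0.707, 0.707, -0.0]
force: [0.2, -0.1, -0.5]
grip_width: 0.0172
finger_force: 0.0
```

jog_arm(motion=[{"delta_pos":[0,0,0],"roll":0},{"delta_pos":[0,0,0],"roll":0},{"delta_pos":[0,0,-0.02],"roll":0},{"delta_pos":[0,0,-0.035],"roll":0},{"delta_pos":[0,0,-0.035],"roll":0},{"delta_pos":[0,0,-0.035],"roll":0},{"delta_pos":[-0.035,-0.035,0],"roll":0},{"delta_pos":[-0.035,-0.035,0],"roll":0}])

```text
t: 16.93
eef_pos: [0.559, -0.3213, 0.1847]
eef_rot: [0.003, 0.704, 0.71, 0.002]
force: [-0.3, -1.4, -1.0]
grip_width: 0.0169
finger_force: 0.0
```

jog_arm(motion=[{"delta_pos":[-0.035,-0.035,0],"roll":0},{"delta_pos":[-0.035,-0.035,0],"roll":0},{"delta_pos":[-0.035,-0.035,0],"roll":0},{"delta_pos":[-0.035,-0.035,0],"roll":0},{"delta_pos":[-0.035,-0.035,0],"roll":0},{"delta_pos":[-0.035,-0.035,0],"roll":0},{"delta_pos":[0,0,0],"roll":0},{"delta_pos":[0,0,0],"roll":0}])

```text
t: 17.6
eef_pos: [0.3754, -0.5035, 0.1812]
eef_rot: [-0.0, 0.709, 0.705, -0.001]
force: [0.4, 1.0, 1.1]
grip_width: 0.0171
finger_force: 0.0
```

```bash
cat > chk.py <<'E'
from h import *
print(np.round(robot.state()["eef_pos"],4))
im=robot.read_camera("top")[:,:,::-1].copy();cv2.imwrite("pics/topend.png",im);old=cv2.imread("pics/top0.png")
for n,(u,v) in {"s_a":(334,190),"s_b":(315,241),"s_c":(335,265),"stalk":(299,214),"knife":(241,240),"onion":(163,292),"jar":(154,227)}.items():
    r=14;t=old[v-r:v+r,u-r:u+r];w=im[v-r-8:v+r+8,u-r-8:u+r+8]
    _,m,_,l=cv2.minMaxLoc(cv2.matchTemplate(w,t,cv2.TM_CCOEFF_NORMED));print(n,round(m,3),"shift px",(l[0]-8,l[1]-8))
hsv=cv2.cvtColor(im,cv2.COLOR_BGR2HSV);m=(hsv[:,:,0]>27)&(hsv[:,:,0]<85)&(hsv[:,:,1]>45);m[:, :250]=0;m[:,412:]=0;m[:155]=0;m[302:]=0
for c,s in blobs(m,12):print("green",c.round(1),s.tolist(),ray("top",c,.026).round(3))
f=(hsv[:,:,0]>5)&(hsv[:,:,0]<17)&(hsv[:,:,1]>150)
for v in(180,210,240,270):
    c=np.where(f[v,395:440])[0]+395
    if len(c):print(v,c[-1],ray("top",(c[-1]+.5,v),.051).round(4))
E
python3 chk.py
```

```text
[ 0.3754 -0.5035  0.1812]
s_a 0.178 shift px (-3, 5)
s_b 0.354 shift px (-7, 0)
s_c 0.335 shift px (-6, 0)
stalk 0.999 shift px (0, 0)
knife 1.0 shift px (0, 0)
onion 0.994 shift px (0, 0)
jar 0.999 shift px (0, 0)
green [326.7 169.9] [323, 160, 8, 20, 137] [ 0.673 -0.177  0.026]
green [327.  191.4] [323, 181, 9, 22, 152] [ 0.62  -0.176  0.026]
green [363.5 194.1] [360, 187, 8, 15, 102] [ 0.613 -0.263  0.026]
green [327.5 211.7] [324, 205, 7, 17, 91] [ 0.572 -0.176  0.026]
green [299.1 213.9] [292, 207, 15, 15, 173] [ 0.567 -0.108  0.026]
green [365.3 241.9] [362, 235, 8, 15, 105] [ 0.499 -0.262  0.026]
green [366.9 264. ] [364, 257, 7, 15, 99] [ 0.447 -0.264  0.026]
180 406 [ 0.6403 -0.3597  0.051 ]
210 407 [ 0.5696 -0.3579  0.051 ]
240 409 [ 0.5003 -0.3585  0.051 ]
270 410 [ 0.4323 -0.3568  0.051 ]
```

All three slices are off the board and show within the opening, and everything else is unmoved. I'll check their height by triangulating from both views.

Run:
```python
from h import *
im=robot.read_camera("scene")[:,:,::-1].copy();cv2.imwrite("pics/scend.png",im)
c=robot.get_calibration("scene");M=np.array(c["world_to_cam"]);K=np.array(c["camera_matrix"])
def pr(p):
    q=K@(M@np.append(p,1))[:3];return q[:2]/q[2]
hsv=cv2.cvtColor(im,cv2.COLOR_BGR2HSV)
m=(hsv[:,:,0]>27)&(hsv[:,:,0]<85)&(hsv[:,:,1]>60)
q=np.array([pr(p) for p in[(.406,-.24,.07),(.656,-.24,.07),(.656,-.326,.07),(.406,-.326,.07)]]).astype(np.int32);print(q.tolist())
k=np.zeros(m.shape,np.uint8);cv2.fillPoly(k,[q],1);k=cv2.dilate(k,np.ones((9,9)))
for b,s in blobs(m&(k>0),8):print("scene",b.round(1),s.tolist())
t=cv2.imread("pics/topend.png");th=cv2.cvtColor(t,cv2.COLOR_BGR2HSV)
for x in(.6135,.4995,.4475):
    for z in(.019,.032,.045,.077):print(x,z,"pred scene",pr((x,-.255,z)).round(1),end=" ")
    print()
for v in(194,242,264):print(v,[tuple(int(a) for a in th[v,u]) for u in range(352,378,2)])
```

```text
[[247, 252], [345, 227], [367, 247], [262, 276]]
scene [344.1 224.5] [340, 223, 11, 5, 37]
scene [333.3 247.7] [326, 240, 16, 17, 178]
scene [245.  247.8] [243, 247, 5, 3, 8]
scene [291.3 258.5] [289, 252, 6, 15, 51]
scene [263.1 268.7] [260, 263, 9, 11, 31]
0.6135 0.019 pred scene [332.  252.7] 0.6135 0.032 pred scene [332.4 248.2] 0.6135 0.045 pred scene [332.9 243.7] 0.6135 0.077 pred scene [334.1 232.3] 
0.4995 0.019 pred scene [288.6 264.5] 0.4995 0.032 pred scene [288.8 259.9] 0.4995 0.045 pred scene [289.  255.3] 0.4995 0.077 pred scene [289.5 243.5] 
0.4475 0.019 pred scene [267.5 270.3] 0.4475 0.032 pred scene [267.6 265.6] 0.4475 0.045 pred scene [267.6 260.9] 0.4475 0.077 pred scene [267.6 249. ] 
194 [(27, 69, 252), (26, 75, 252), (25, 80, 249), (18, 63, 185), (33, 73, 101), (44, 136, 90), (56, 160, 94), (55, 145, 104), (62, 19, 177), (150, 2, 236), (143, 4, 241), (135, 4, 243), (140, 3, 240)]
242 [(27, 74, 252), (27, 72, 252), (26, 76, 252), (24, 73, 247), (19, 41, 181), (33, 94, 98), (44, 126, 109), (54, 160, 105), (55, 137, 112), (45, 13, 204), (143, 4, 242), (135, 4, 244), (135, 4, 243)]
264 [(26, 77, 252), (27, 74, 252), (25, 84, 252), (25, 82, 251), (18, 39, 237), (5, 9, 175), (35, 101, 96), (49, 148, 95), (55, 162, 104), (55, 113, 120), (60, 6, 211), (143, 4, 242), (143, 4, 242)]
```

Both views agree on the slices: centres at y ≈ -0.26 and z ≈ 0.03, standing on edge in the tray. Since 0.03 is below the 0.045 limit, I'll check they're at rest and hand in.

jog_arm(motion=[{"delta_pos":[0,0,0],"roll":0},{"delta_pos":[0,0,0],"roll":0},{"delta_pos":[0,0,0],"roll":0},{"delta_pos":[0,0,0],"roll":0},{"delta_pos":[0,0,0],"roll":0},{"delta_pos":[0,0,0],"roll":0}])

```text
t: 18.2
eef_pos: [0.3785, -0.5013, 0.1814]
eef_rot: [0.0, 0.707, 0.707, 0.0]
force: [-0.2, -0.2, 0.2]
grip_width: 0.0169
finger_force: 0.0
```

Run:
```python
from h import *
a=cv2.imread("pics/topend.png");b=robot.read_camera("top")[:,:,::-1]
d=cv2.absdiff(a,np.ascontiguousarray(b))[160:300,350:402].max();print("tray change",d)
if d<60:print(robot.close_job())
```

```text
tray change 13
the job is handed in; nothing more can be done
None
```

The job is handed in, with no verdict returned: by my last camera check the tray is fully home, all three slices are at rest in it (standing on edge, centres about 30 mm above the hob), and the stalk end, knife, onion and spice jar have not moved.

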